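# Square up a border block in the galley and lock it with a quoin

### The job

The long lino border block lies askew in the steel galley: nudge it at its two ends until its whole long side lies flat against the galley's tall rail. Then set the loose wooden wedge (the quoin) on the galley floor at the open end, thin end first and straight face towards the block, and slide it into the gap between block and slanted sidestick until it jams and holds the block tight against the rail. Use light hand pressure throughout, never ram the block or the wedge, and leave the tools and tins round about alone.

Things in the scene. Friction and masses are not known exactly. Their poses are not given: they have to be found in the camera images.
- galley: Steel printer's tray, fixed to the bench, 374 mm long (y), 111 mm wide (x), floor 3 mm thick. Origin on its underside at bench level; +x points across it to the tall rail, +y along it to the closed end. End wall: inner face y = +155 mm, 18 mm high. Low lip on the near long side: inner face x = -51.5 mm, 4 mm thick, 8 mm high. The end at y = -215 mm is open. Heights are above the bench.
- rail_mid (a point): Middle of the tall rail's inner face, at the rail's top edge, 18 mm above the bench: galley x = +51.5 mm, y = -28 mm. The rail is straight, runs the galley's whole length along its y axis, and is 4 mm thick. Axes as the galley's.
- sidestick_place (a point): Nominal middle of the slanted face of the fixed hardwood sidestick (galley x = -25.75, y = -2.5 mm). The stick spans galley y = -65 to +60 mm, back x = -46 mm, top 21 mm above the bench; face 1 in 10, nearer the rail towards +y. On slotted screws it stands up to 4 mm nearer the rail or farther (not reported): with the block home the wedge jams with its centre anywhere in galley y = -75 to +15 mm.
- border_block: Loose printing block, wood faced with carved lino, 40 (x) x 280 (y) x 23 mm high, 0.2 to 0.4 kg, on the galley floor. Origin: centre of its underside. Its +x side belongs against the rail; it starts 15 to 23 mm short of it at the middle, turned up to 0.1 rad either way. A fingertip can push its near side at both ends, past either end of the sidestick, above the low lip; sliding takes 1 to 3 N.
- block_left (a point): Point on the block's rail side (+x side), half-way up, 2 mm from its +y end. With the block home it lies at the rail's inner face (galley x = +51.5 mm).
- block_right (a point): Point on the block's rail side (+x side), half-way up, 2 mm from its -y end. With the block home it lies at the rail's inner face (galley x = +51.5 mm).
- quoin_center (a point): Centre of the loose hardwood wedge, half-way up (9 mm). It is 100 mm long (y), 18 mm high, 45 mm wide at its thick end (-y), 35 mm at its thin end (+y): straight face at x = +20 mm, slanted face (1 in 10) at x = -20 mm at mid length. It starts on the bench off the galley's open end, thin end roughly towards the galley. Pushed in with 8 to 15 N it jams and stays; if it was askew, push again.
- loupe: Bystander: black cylindrical loupe, 42 mm across, 40 mm high. Origin at the centre of its underside.
- brayer_small: Bystander: small ink roller with wooden handle, 80 x 142 x 32 mm. Origin at the centre of its underside.
- bone_folder: Bystander: flat pale bone folder, 22 x 141 x 9 mm. Origin at the centre of its underside.
- ink_tin_1: Bystander: flat round ink tin, 70 mm across, 30 mm high. Origin at the centre of its underside.

How it is judged:
By the outcome, as a careful person would: the job done as asked, in the order asked, and still so for the second after the job is handed in, with the robot touching nothing.
It also fails if it takes over 72 s, if anything falls off the work surface, if the arm or the gripper's body presses on something with over 40 N, if the wrist force passes 120 N, or if a joint passes its speed limit or range.

### The arm

A 6-joint arm with a two-finger parallel gripper is mounted at the origin on a cart in front of the work surface, level with it; the furniture and walls round the work are solid. World frame = base frame: x ahead of the robot, y to its left, z up, the work surface at z = 0. Lengths are in m, angles in rad, forces in N, time in s.
With the tool pointing down it reaches from about 0.375 to 0.925 m from the base axis. Payload 5.7 kg.
Tool frame: the origin (TCP) lies at the very end of the fingers, on their centre line; the grasp point (between the pads) lies 19 mm behind it; z points along the fingers, y is the direction in which the jaws open and shut (so a half turn about z gives the same grasp; the last joint's range is limited). The gripper opens to 88 mm and grips with 3 to 60 N. Pads are 20 mm wide; open, the fingers measure 115 mm over their backs; the gripper's body (75 mm by 178 mm) begins 61 mm behind the grasp point.
Start: joints at [-1.393, 0.359, 1.51, -0, 1.272, -0.115], TCP at [0.173, -0.574, 0.223] pointing down, gripper open.
Joint ranges: [-2.97, 2.97], [-1.01, 2.36], [0.21, 2.38], [-0.96, 4.11], [0.2, 2.71], [-2.98, 2.98]. Speed limits (rad/s): [2.39, 2.39, 3.14, 3.14, 3.14, 3.14].

### API

Orientations are given as [roll, pitch, yaw] about the fixed x, y, z axes, in that order (R = Rz(yaw) Ry(pitch) Rx(roll)).
In Python, from cell import robot, cams, ticket gives the robot as it stands.
- The arm moves only by the shell command python3 -m jog 'ROWS'. ROWS is text: rows parted by semicolons, each of 7 numbers parted by spaces: the shift along the tool's x, y, z in m, then the turn, a rotation vector about the tool's x, y, z in rad, then the finger opening in m, from 0 to 0.0878. A call has 1 to 10 rows; each row shifts and turns the pose as measured when the row begins, along the tool's axes as they then stand; what a row does not reach is not made up. A row lasts 1/12 s, in which the tool goes at most 41.7 mm and 7.16 degrees, less where a joint would pass 70% of its speed; a pose out of reach is approached as far as the arm can. A call with a gripper value outside its range is refused whole. The fingers move at their own pace and stop on an object; the grip force is fixed at half the most. Time passes only in rows, so rows that do not move let the fingers close. It gives the time, the measured TCP pose, the force and the opening at its end, in the units of the state.
- robot.get_state(): the state, without advancing time (a new reading comes with each control period).
- cams.read_camera(name): name is "scene" or "top" or "wrist"; returns a dict with "pixels" (384x512x3 uint8, red, green, blue), "z_map" (384x512 float32, m along the optical axis (not along the pixel's ray), 0 where there is no reading), "vfov" (degrees; the focal length in pixels is half the picture's height over the tangent of half this angle, whatever the lens; pixels are square), "cx", "cy" (the principal point, pixels), "eye" and "rotation" of the camera in the world. Camera axes: x right, y down, z forward; pixel columns grow to the right and rows downward; lengths in m; the calibration is good to about 2 mm. A picture is of the moment at which its call begins.
- ticket.finish_job(): hands the job in, once; it reports no verdict.
The state is a dict: "clock": time; "joint_positions": joint angles; "qd": joint speeds; "joint_torque": joint torques, N m; "ee_pos": TCP position; "tool_rot": TCP orientation; "force": force on the tool from outside, world axes, zero at the start; "torque": the same for the moment, N m; "finger_gap": opening from 0.0 (shut) to 1.0 (fully open).
Only numpy, scipy, OpenCV 4.12 (cv2) and the standard library are available. Lean on these libraries where they do the work, as an engineer would, in place of code of your own. Each camera call takes 0.05 s, during which the arm holds its last target. There are 200 camera calls.

## Working session

There is one attempt and no reset: what is moved stays moved. The work goes in short steps, Python scripts to look and compute and a shell command to move; the robot and the scene stay as the last step left them, time stands still between calls to the robot, and variables do not carry over. Pictures are saved under pics/ and viewed, about 8 in all and at most 12, crops included, and the job is handed in when it is done.

```bash
mkdir -p pics; ls
cat > h.py <<'E'
import numpy as np, cv2
from cell import robot, cams, ticket
def cam(n):
    d=cams.read_camera(n); d['f']=192/np.tan(np.radians(d['vfov'])/2); d['R']=np.array(d['rotation']); 
    if d['R'].shape!=(3,3):
        from scipy.spatial.transform import Rotation as Ro
        d['R']=Ro.from_euler('xyz',d['R']).as_matrix()
    d['eye']=np.array(d['eye']); return d
def save(d,n,crop=None,s=1):
    im=d['pixels'][:,:,::-1]
    if crop: im=im[crop[1]:crop[3],crop[0]:crop[2]]
    cv2.imwrite('pics/'+n,cv2.resize(im,None,fx=s,fy=s,interpolation=cv2.INTER_CUBIC))
def cloud(d):
    v,u=np.mgrid[0:384,0:512]; z=d['z_map']
    c=np.stack([(u-d['cx'])/d['f']*z,(v-d['cy'])/d['f']*z,z],-1)
    return c@d['R'].T+d['eye']
def onplane(d,u,v,h):
    r=d['R']@np.array([(u-d['cx'])/d['f'],(v-d['cy'])/d['f'],1]); return d['eye']+r*(h-d['eye'][2])/r[2]
E
python3 - <<'E'
from h import *
for n in('top','scene'):
    d=cam(n); save(d,n+'0.png',s=1.5); print(n,d['vfov'],d['eye'],d['rotation'],(d['z_map']>0).mean()); np.savez(n+'0.npz',**d)
print(robot.get_state())
E
```

```text
pics
top 45.10157513108244 [ 0.45706042 -0.0135656   1.20879328] [-3.0370582   0.00789452 -1.5419223 ] 0.9962005615234375
scene 49.89642274908206 [-0.30837276  0.45558884  0.60607909] [-2.10463829  0.02282584 -2.06811805] 0.9959157307942709
{'clock': 0.1, 'joint_positions': array([-1.39310356e+00,  3.59419274e-01,  1.51130876e+00, -1.67992020e-06,
        1.27247374e+00, -1.15134436e-01]), 'qd': array([-6.44735702e-04, -4.68163990e-04, -6.72827866e-05, -1.96628716e-05,
       -3.66106921e-04,  6.17058135e-04]), 'joint_torque': array([ 2.63618604e-04, -5.16356170e+01, -2.71408314e+01,  6.76219957e-02,
        2.76962511e-02, -1.98969195e-05]), 'ee_pos': array([ 0.17306072, -0.57386757,  0.22190767]), 'tool_rot': array([-3.13999400e+00, -1.83261722e-04,  2.92827553e-01]), 'force': array([-0.78410776, -0.14233811, -0.36315588]), 'torque': array([ 0.01164927,  0.03374171, -0.00653866]), 'finger_gap': 1.002092310666406}
```

View pics/top0.png

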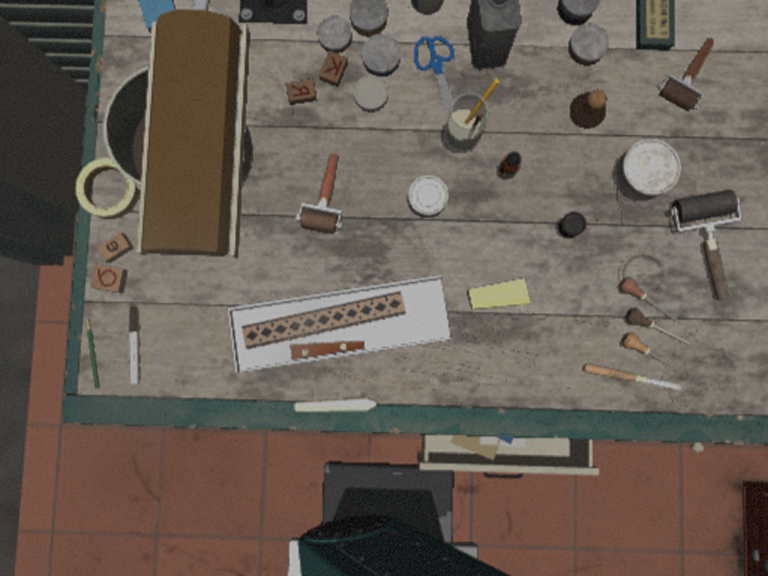

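View pics/scene0.png

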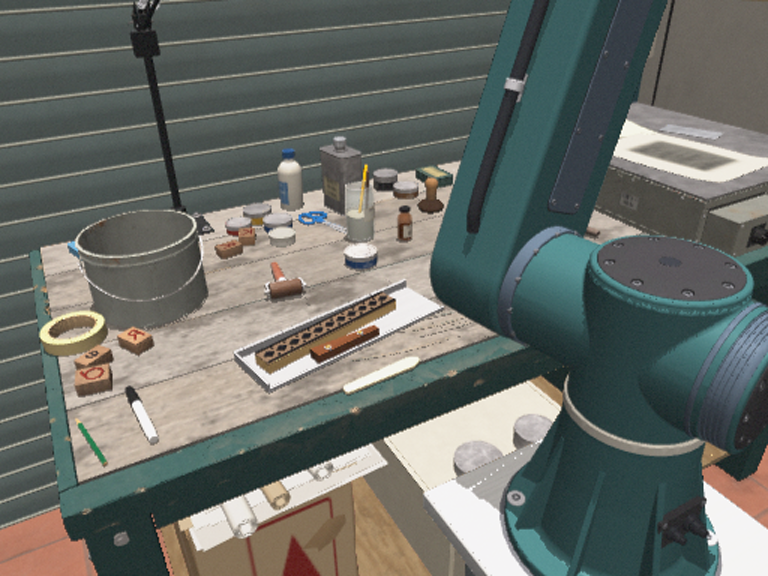

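The top view (1.5x) shows the galley with corners at about (229,310), (441,278), (451,338) and (237,372), and the open end on the right. The tan block runs from (243,335) to (405,302). The red sidestick is at (328,350), the yellow wedge at (500,294) and the bone folder at (335,406).

```bash
cat > m.py <<'E'
from h import *
def rect(m,P,h=None):
    pts=P[m][:,:2].astype(np.float32)*1000; return cv2.minAreaRect(pts)
def galley_pts(d,P):
    hsv=cv2.cvtColor(d['pixels'],cv2.COLOR_RGB2HSV)
    return hsv
def comp(m,seed):
    n,l=cv2.connectedComponents(m.astype(np.uint8)); return l==l[seed[1],seed[0]]
E
python3 - <<'E'
from m import *
for n in ('top','scene'):
    d=dict(np.load(n+'0.npz')); d['f']=float(d['f']); P=cloud(d); hsv=cv2.cvtColor(d['pixels'],cv2.COLOR_RGB2HSV)
    print(n)
    if n=='top': seeds={'quoin':(333,196),'stick':(219,233),'block':(215,212),'galley':(280,230)}
    else: seeds={'stick':(228,230)}
    for k,s in seeds.items():
        print(k,s,hsv[s[1],s[0]],P[s[1],s[0]].round(4))
    if n=='top':
        X=P[...,0];Y=P[...,1];Z=P[...,2]
        reg=(X>0.2)&(X<0.6)&(Y>-.35)&(Y<.4)
        q=comp((hsv[...,1]>90)&(hsv[...,0]>22)&(hsv[...,0]<35)&reg,seeds['quoin'])
        print('quoin',q.sum(),rect(q,P),np.median(Z[q]))
        c,s=cv2.minAreaRect(P[q][:,:2].astype(np.float32)*1000)[:2]
        g=comp((hsv[...,1]<25)&(hsv[...,2]>150)&reg,seeds['galley']); print('gal',g.sum(),rect(g,P),np.percentile(Z[g],[5,50,95]))
        b=comp((Z>.016)&reg&(hsv[...,1]>40),seeds['block']); print('blk',b.sum(),rect(b,P),np.percentile(Z[b],[5,50,95]))
        st=comp((hsv[...,1]>130)&reg&(hsv[...,0]<12),seeds['stick']); print('stk',st.sum(),rect(st,P),np.percentile(Z[st],[5,50,95]))
        ben=reg&(X>.45)&(X<.48)&(Y<-.1);print('bench z',np.median(Z[ben]))
        for m,nm in((q,'q'),(g,'g'),(b,'b'),(st,'s')):
            cs,_=cv2.findContours(m.astype(np.uint8),0,2); 
            print(nm,cv2.boxPoints(cv2.minAreaRect(max(cs,key=len))).round(1).tolist())
        np.save('dbg.npy',np.stack([q,g,b,st]))
E
```

```text
top
quoin (333, 196) [ 30  61 177] [ 0.5758 -0.1882  0.0192]
stick (219, 233) [ 10 136 109] [0.4722 0.1021 0.0237]
block (215, 212) [10 11 69] [0.5256 0.1145 0.0231]
galley (280, 230) [ 14  26 126] [ 0.4849 -0.0543 -0.0023]
quoin 196593 ((567.2102661132812, 49.9931640625), (1445.83349609375, 2265.633056640625), 1.7680315971374512) -0.0014792283630433722
gal 192583 ((567.2102661132812, 49.9931640625), (1445.83349609375, 2265.633056640625), 1.7680315971374512) [-0.84269783 -0.00161121  0.65806372]
blk 187842 ((567.2102661132812, 49.9931640625), (1445.83349609375, 2265.633056640625), 1.7680315971374512) [-0.84280075 -0.00179494  0.14466958]
stk 82 ((474.767822265625, 104.4010009765625), (15.038372039794922, 38.377174377441406), 9.17058277130127) [0.01721144 0.02104598 0.0249568 ]
bench z -0.0005364733126370647
q [[-0.0, 0.0], [511.0, 0.0], [511.0, 383.0], [0.0, 383.0]]
g [[-0.0, 0.0], [511.0, 0.0], [511.0, 383.0], [0.0, 383.0]]
b [[-0.0, 0.0], [511.0, 0.0], [511.0, 383.0], [0.0, 383.0]]
s [[210.39999389648438, 230.10000610351562], [225.39999389648438, 228.1999969482422], [226.10000610351562, 234.0], [211.10000610351562, 235.89999389648438]]
scene
stick (228, 230) [ 11 131  68] [0.4638 0.1181 0.0203]
```

```bash
cat > seg.py <<'E'
from m import *
def seg(d):
    P=cloud(d); hsv=cv2.cvtColor(d['pixels'],cv2.COLOR_RGB2HSV)
    X,Y,Z=P[...,0],P[...,1],P[...,2]; reg=(X>0.41)&(X<0.66)&(Y>-.33)&(Y<.32)
    out={}
    hh=hsv.astype(int)
    out['quoin']=reg&(hh[...,0]>24)&(hh[...,0]<36)&(hh[...,1]>48)
    out['block']=reg&(Z>.014)&(hh[...,1]<150)
    out['stick']=reg&(hh[...,0]<14)&(hh[...,1]>120)&(Z>.012)
    out['white']=reg&(hh[...,1]<45)&(hh[...,2]>110)&(hh[...,0]>-1)
    return P,hsv,out
def big(m):
    n,l,s,_=cv2.connectedComponentsWithStats(m.astype(np.uint8)); i=1+np.argmax(s[1:,4]); return l==i
def boxw(d,m,h):
    cs,_=cv2.findContours(m.astype(np.uint8),0,2); c=max(cs,key=cv2.contourArea)[:,0]
    pts=np.array([onplane(d,u,v,h)[:2] for u,v in c],np.float32)*1000
    r=cv2.minAreaRect(pts); return r,cv2.boxPoints(r)
E
python3 - <<'E'
from seg import *
d=dict(np.load('top0.npz')); d['f']=float(d['f']); P,hsv,o=seg(d)
vis=d['pixels'][:,:,::-1].copy()
for (k,h),c in zip({'quoin':.018,'block':.023,'stick':.021,'white':.003}.items(),[(255,0,0),(0,255,0),(0,0,255),(255,0,255)]):
    m=big(o[k]); r,b=boxw(d,m,h); print(k,m.sum(),np.round(r[0],1),np.round(r[1],1),round(r[2],2),'z',np.percentile(P[m][:,2],[10,50,90]).round(4)); print(b.round(0).tolist())
    vis[m]=c
cv2.imwrite('pics/seg.png',cv2.resize(vis[150:280,140:370],None,fx=3,fy=3,interpolation=0))
E
```

```text
quoin 591 [ 574.2 -186.3] [ 44.  101.9] 12.26 z [0.0145 0.0178 0.0205]
[[542.0, -141.0], [563.0, -241.0], [606.0, -231.0], [585.0, -132.0]]
block 6938 [770.6 354.1] [177.9 285.7] 89.98 z [0.6559 0.6762 0.6813]
[[628.0, 265.0], [913.0, 265.0], [913.0, 443.0], [628.0, 443.0]]
stick 113 [474.4 108.9] [15.9 50.2] 9.75 z [0.018  0.0212 0.0241]
[[462.0, 132.0], [471.0, 83.0], [487.0, 85.0], [478.0, 135.0]]
white 18377 [652.5  -5.1] [650.2 488. ] 89.72 z [-0.0033  0.0002  0.0051]
[[407.0, -329.0], [895.0, -331.0], [898.0, 319.0], [410.0, 321.0]]
```

View pics/seg.png

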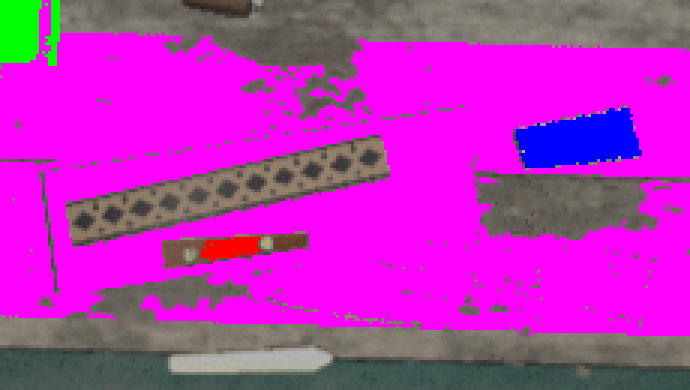

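The overlay shows the wedge (blue) and block/stick clearly; the wedge's thin end points left (towards the galley). Next I turn the tool so the jaws run along the galley's x, and move over for a close look.

```bash
python3 -m jog '0 0 -0.01 0 0 -0.12 0;0 0 -0.01 0 0 -0.12 0;0 0 -0.01 0 0 -0.12 0;0 0 -0.01 0 0 -0.12 0;0 0 -0.01 0 0 -0.12 0;0 0 -0.01 0 0 -0.12 0;0 0 -0.01 0 0 -0.12 0;0 0 -0.01 0 0 -0.12 0;0 0 -0.01 0 0 -0.12 0;0 0 -0.01 0 0 -0.12 0' ; python3 -m jog '0 0 0 0 0 -0.12 0;0 0 0 0 0 -0.08 0;0 0 0 0 0 0 0'
```

```text
clock: 0.93
ee_pos: [0.1721, -0.5687, 0.3178]
tool_rot: [-3.138, -0.019, 1.538]
force: [0.4, -0.2, 1.2]
finger_gap: 0.279
clock: 1.18
ee_pos: [0.1722, -0.5693, 0.3196]
tool_rot: [3.142, -0.017, 1.753]
force: [-0.2, -0.1, 0.0]
finger_gap: 0.054
```

```bash
python3 -m jog '0.03 0.0265 0 0 0 0 0;0.03 0.0265 0 0 0 0 0;0.03 0.0265 0 0 0 0 0;0.03 0.0265 0 0 0 0 0;0.03 0.0265 0 0 0 0 0;0.03 0.0265 0 0 0 0 0;0.03 0.0265 0 0 0 0 0;0.03 0.0265 0 0 0 0 0;0.03 0.0265 0 0 0 0 0;0.03 0.0265 0 0 0 0 0' ; python3 -m jog '0.03 0.0265 0 0 0 0 0;0.03 0.0265 0 0 0 0 0;0.03 0.0265 0 0 0 0 0;0.03 0.0265 0 0 0 0 0;0.015 0.013 0 0 0 0 0;0 0 0 0 0 0 0'
python3 - <<'E'
from h import *
d=cam('wrist'); save(d,'w1.png',s=1.5); np.savez('w1.npz',**d); print(d['eye'],d['rotation'],d['vfov'],robot.get_state()['ee_pos'])
E
```

```text
clock: 2.02
ee_pos: [0.3849, -0.2217, 0.3191]
tool_rot: [-3.137, -0.021, 1.709]
force: [1.1, -0.6, 0.7]
finger_gap: 0.007
clock: 2.52
ee_pos: [0.4888, -0.0576, 0.3202]
tool_rot: [-3.137, -0.024, 1.696]
force: [0.4, -0.5, -0.1]
finger_gap: 0.01
[0.4805775  0.02179759 0.48440381] [2.85837215 0.00356897 0.12597621] 67.03687115408945 [ 0.48787049 -0.05883282  0.32001726]
```

View pics/w1.png

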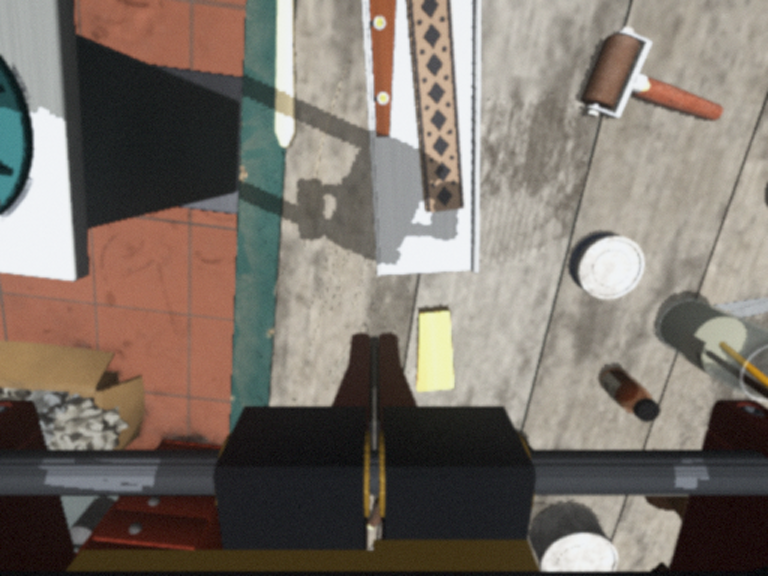

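The wrist view shows the galley's rail along column 478, its open end at row 272, and the block's -y end at (445,208). The wedge is at (436,350), thin end towards the galley. I'll step toward +y for the closed end.

```bash
python3 -m jog '0.04 0 -0.01 0 -0.012 0 0;0.04 0 -0.01 0 -0.012 0 0;0.04 0 -0.01 0 0 0 0;0.04 0 -0.01 0 0 0 0;0 0 0 0 0 0 0;0 0 0 0 0 0 0'
python3 - <<'E'
from h import *
d=cam('wrist'); save(d,'w2.png',s=1.5); np.savez('w2.npz',**d); print(d['eye'],d['rotation'],robot.get_state()['ee_pos'])
E
```

```text
clock: 3.07
ee_pos: [0.4656, 0.0948, 0.3596]
tool_rot: [-3.13, 0.005, 1.677]
force: [0.6, -0.6, -0.4]
finger_gap: 0.006
[0.45962288 0.17935663 0.52134982] [2.82898164 0.01124726 0.10650885] [0.4656732  0.09470208 0.35960652]
```

View pics/w2.png

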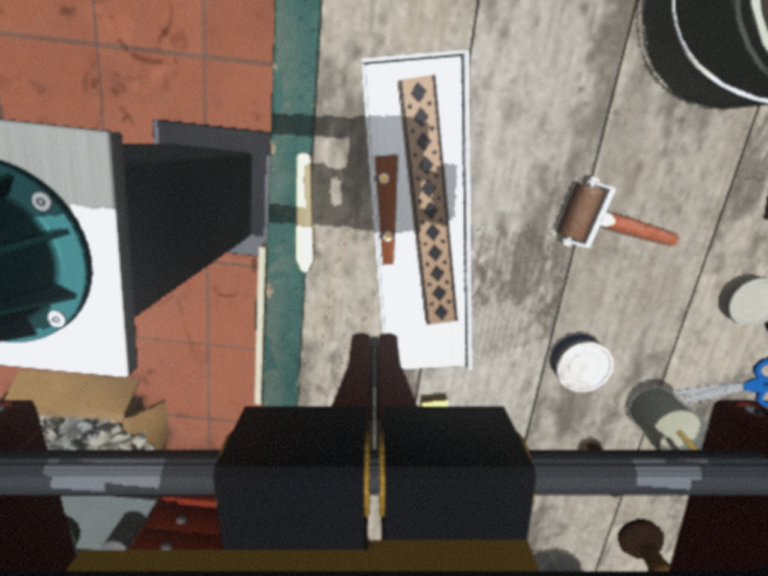

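The second wrist view shows the whole galley: closed end at row 55, open end near row 368, rail at columns 464-470. The block runs from (418,77) to (441,322) and the stick from (387,155) to (389,264). I'll enlarge this for precise edges.

Run:
```python
from h import *
d=dict(np.load('w2.npz')); im=d['pixels'][28:252,236:322,::-1].transpose(1,0,2)
im=cv2.resize(im,None,fx=3.5,fy=6,interpolation=cv2.INTER_CUBIC)
for i in range(0,224,20): cv2.putText(im,str(28+i),(int(i*3.5),10),0,.35,(0,0,255)); cv2.line(im,(int((i+.5)*3.5),12),(int((i+.5)*3.5),18),(0,0,255))
for j in range(0,86,10): cv2.putText(im,str(236+j),(0,int(j*6)+8),0,.35,(255,0,0)); cv2.line(im,(24,int((j+.5)*6)),(30,int((j+.5)*6)),(255,0,0))
cv2.imwrite('pics/w2c.png',im)
```

```text
(no output)
```

View pics/w2c.png

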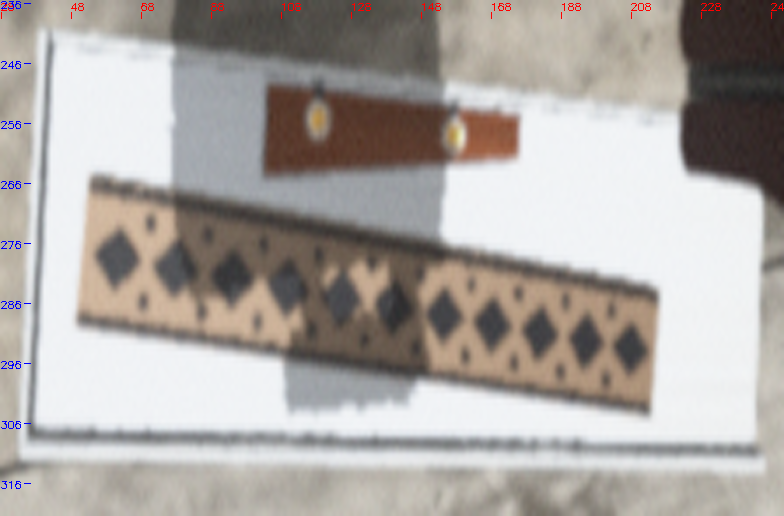

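Run:
```python
from h import *
d=dict(np.load('w2.npz')); d['f']=float(d['f'])
def w(X,Y,h): return onplane(d,236+Y/6-.5,28+X/3.5-.5,h)[:2]*1000
r1,r2=w(30,438,.018),w(757,454,.018); gy=(r1-r2)/np.linalg.norm(r1-r2); gx=np.array([gy[1],-gy[0]])
print('gyaw',np.arctan2(-gy[0],gy[1]),'len',np.linalg.norm(r1-r2))
e1,e2=w(47,40,.018),w(29,430,.018); print('end wall y along gy',(e1-r1)@gy,(e2-r1)@gy)
# origin: rail inner x=51.5 ; end wall y=155
ye=((e1+e2)/2)@gy; xr=((r1+r2)/2)@gx
O=gx*(xr-51.5)+gy*(ye-155); print('O',O.round(1))
G=lambda p:np.array([(p-O)@gx,(p-O)@gy]).round(1)
for n,p,h in [('openend',(760,455),.018),('lip in closed',(50,42),.008),('lip open',(680,113),.008),('openfloor',(762,190),.003)]: print(n,G(w(*p,h)))
for n,p in [('b+y near',(92,180)),('b+y rail',(79,326)),('b-y rail',(650,413)),('b-y near',(658,290))]: print(n,G(w(*p,.026)))
for n,p in [('s+y back',(266,87)),('s+y face',(264,175)),('s-y face',(518,158)),('s-y back',(519,113))]: print(n,G(w(*p,.021)))
for n,uv in [('q',(418,312)),('q',(448,310)),('q',(453,389)),('q',(419,391))]:
    e=dict(np.load('w1.npz')); e['f']=float(e['f']); p=onplane(e,uv[0]/1.5-.17,uv[1]/1.5-.17,.018)[:2]*1000; print(n,p.round(1),G(p))
e=dict(np.load('w1.npz')); e['f']=float(e['f'])
for n,uv,h in [('rail open outer',(479,270),.018),('openlow',(377,275),.003),('block-y rail',(463,208),.026),('block-y near',(428,211),.026),('stick',(389,136),.021)]:
    p=onplane(e,uv[0]/1.5-.17,uv[1]/1.5-.17,h)[:2]*1000; print(n,p.round(1),G(p))
np.savez('g.npz',O=O,gx=gx,gy=gy)
P=cloud(d); Z=P[...,2]
for n,(X,Y) in {'block':(450,320),'stick':(300,130),'floor':(600,200)}.items():
    u,v=int(236+Y/6),int(28+X/3.5); print(n,np.median(Z[v-3:v+4,u-3:u+4]).round(4))
```

```text
gyaw 0.18341210425299265 len 362.5096972706269
end wall y along gy 1.32698725852183 0.5627694729601831
O [513.8 115.1]
openend [  51.8 -210.3]
lip in closed [-51.8 155.7]
lip open [ -55.3 -158.7]
openfloor [ -33.4 -213.8]
b+y near [-17.  133.2]
b+y rail [ 20.9 135.5]
b-y rail [  38.2 -140. ]
b-y near [   0.4 -141.8]
s+y back [-46.9  60.8]
s+y face [-22.6  59.8]
s-y face [-35.2 -63.9]
s-y back [-48.5 -63.4]
q [ 549.8 -139.6] [ -11.2 -257.1]
q [ 583.2 -132.9] [  22.9 -256.6]
q [ 606.5 -231.3] [  27.9 -357.6]
q [ 566.5 -239.2] [ -12.9 -358. ]
rail open outer [609.1 -82.4] [  57.6 -211.6]
openlow [ 498.5 -106.3] [ -55.5 -214.9]
block-y rail [577.5 -17. ] [  38.4 -141.5]
block-y near [541.7 -24.7] [   1.9 -142.6]
stick [491.3  44.1] [-35.1 -65.7]
block 0.0264
stick 0.0216
floor 0.0036
```

```bash
cat > w.py <<'E'
from h import *
from scipy.spatial.transform import Rotation as Ro
g=np.load('g.npz'); s=robot.get_state(); p=s['ee_pos'][:2]*1000-g['O']
R=Ro.from_euler('xyz',s['tool_rot']).as_matrix()
print('t%.2f G x %.1f y %.1f z %.1f'%(s['clock'],p@g['gx'],p@g['gy'],s['ee_pos'][2]*1000),'yaw err(world, mrad) %.0f'%((np.arctan2(R[1,0],R[0,0])-1.7542)*1000),'tilt z',(R[:2,2]*1000).round(0),'F gal',[round(float(s['force'][:2]@g[k]),1) for k in('gx','gy')],round(float(s['force'][2]),1),'gap',round(float(s['finger_gap'])*87.8,1))
E
python3 -m jog '0.02 0.0025 0.04 0 0 -0.08 0;0.02 0.0025 0.035 0 0 0 0;0.02 0.0025 0.035 0 0 0 0;0.02 0.0025 0.035 0 0 0 0;0.02 0.0025 0.035 0 0 0 0;0.02 0.0025 0.035 0 0 0 0;0 0 0.035 0 0 0 0;0 0 0 0 0 0 0;0 0 0 0 0 0 0'; python3 w.py
```

```text
clock: 3.87
ee_pos: [0.4655, 0.1956, 0.103]
tool_rot: [-3.136, 0.013, 1.731]
force: [0.8, 0.5, 0.3]
finger_gap: 0.005
t3.87 G x -32.9 y 87.9 z 103.0 yaw err(world, mrad) -23 tilt z [ -4. -14.] F gal [0.9, 0.4] 0.3 gap 0.4
```

```bash
python3 -m jog '0.012 -0.003 0.02 0 0.012 -0.02 0;0.012 -0.001 0.02 0 0 0 0;0 0 0.02 0 0 0 0;0 0 0.015 0 0 0 0;0 0 0 0 0 0 0;0 0 0 0 0 0 0'; python3 w.py
```

```text
clock: 4.37
ee_pos: [0.4682, 0.2117, 0.0362]
tool_rot: [3.134, 0.001, 1.738]
force: [0.1, 0.4, 0.8]
finger_gap: 0.005
t4.37 G x -27.3 y 103.2 z 36.2 yaw err(world, mrad) -16 tilt z [8. 0.] F gal [0.2, 0.3] 0.8 gap 0.5
```

```bash
python3 -m jog '0.003 -0.006 0 -0.008 0 -0.016 0;0.003 -0.004 0 0 0 0 0;0 0 0 0 0 0 0'; python3 w.py; python3 -m jog '0 0 0.012 0 0 0 0;0 0 0.01 0 0 0 0;0 0 0 0 0 0 0;0 0 0 0 0 0 0'; python3 w.py
```

```text
clock: 4.62
ee_pos: [0.4606, 0.215, 0.0409]
tool_rot: [3.118, 0.001, 1.752]
force: [-0.7, -1.0, -0.1]
finger_gap: 0.003
t4.62 G x -34.2 y 107.9 z 40.9 yaw err(world, mrad) -2 tilt z [23.  4.] F gal [-0.8, -0.8] -0.1 gap 0.2
clock: 4.95
ee_pos: [0.4627, 0.216, 0.0219]
tool_rot: [3.111, 0.0, 1.753]
force: [-0.1, -0.6, 0.3]
finger_gap: 0.008
t4.95 G x -31.9 y 108.5 z 21.9 yaw err(world, mrad) -1 tilt z [30.  5.] F gal [-0.2, -0.6] 0.3 gap 0.7
```

```bash
python3 -m jog '0 -0.004 0.004 0.03 0 0 0;0 -0.001 0.004 0 0 0 0;0 0 0 0 0 0 0;0 0 0 0 0 0 0'; python3 w.py
```

```text
clock: 5.28
ee_pos: [0.4582, 0.2154, 0.0144]
tool_rot: [3.14, -0.0, 1.754]
force: [-0.3, -0.9, 0.8]
finger_gap: 0.005
t5.28 G x -36.5 y 108.7 z 14.4 yaw err(world, mrad) -1 tilt z [1. 0.] F gal [-0.4, -0.8] 0.8 gap 0.5
```

```bash
python3 -m jog '0 0.002 0 0 0 0 0;0 0.002 0 0 0 0 0;0 0.002 0 0 0 0 0;0 0.002 0 0 0 0 0;0 0.002 0 0 0 0 0'; python3 w.py;  python3 -m jog '0 0.002 0 0 0 0 0;0 0.002 0 0 0 0 0;0 0.002 0 0 0 0 0;0 0.002 0 0 0 0 0;0 0.002 0 0 0 0 0'; python3 w.py
```

```text
clock: 5.7
ee_pos: [0.4684, 0.2174, 0.015]
tool_rot: [3.14, 0.0, 1.754]
force: [-0.9, -0.2, -0.7]
finger_gap: 0.006
t5.70 G x -26.1 y 108.8 z 15.0 yaw err(world, mrad) -0 tilt z [2. 0.] F gal [-1.0, -0.1] -0.7 gap 0.5
clock: 6.12
ee_pos: [0.4778, 0.2192, 0.0148]
tool_rot: [-3.141, -0.0, 1.754]
force: [-1.3, 1.0, 0.7]
finger_gap: 0.003
t6.12 G x -16.5 y 108.9 z 14.8 yaw err(world, mrad) -0 tilt z [-1. -0.] F gal [-1.1, 1.2] 0.7 gap 0.3
```

```bash
python3 -m jog '0 0.002 0 0 0 0 0;0 0.002 0 0 0 0 0;0 0.002 0 0 0 0 0;0 0.002 0 0 0 0 0;0 0.002 0 0 0 0 0'; python3 w.py;  python3 -m jog '0 -0.004 0 0 0 0 0;0 -0.008 0 0 0 0 0;0 -0.004 -0.02 0 0 0 0;0 0 -0.04 0 0 0 0;-0.02 0 -0.04 0 0 0 0;-0.04 0 -0.04 0 0 0 0;-0.04 0 -0.04 0 0 0 0;-0.04 0 -0.02 0 0 0 0;-0.04 0 -0.01 0 0 0 0;0 0 0 0 0 0 0'; python3 w.py
cat > b.py <<'E'
from h import *
import sys
g=np.load('g.npz'); d=cam(sys.argv[1]); P=cloud(d)*1000; q=P[...,:2]-g['O']; x=q@g['gx']; y=q@g['gy']; z=P[...,2]
if len(sys.argv)>2: save(d,sys.argv[2],s=1.5)
hsv=cv2.cvtColor(d['pixels'],cv2.COLOR_RGB2HSV)
m=(x>-25)&(x<48)&(np.abs(y)<150)&(z>20.5)&(z<34)
print('n',m.sum(),'y range',np.percentile(y[m],[.5,99.5]).round(1))
for a in range(-130,131,40):
    k=m&(np.abs(y-a)<12)
    if k.sum()>50: print(a,'x edges',np.percentile(x[k],[3,97]).round(1),'z',np.median(z[k]).round(1))
E
python3 b.py wrist
```

```text
clock: 6.53
ee_pos: [0.4879, 0.2211, 0.0147]
tool_rot: [-3.139, 0.0, 1.754]
force: [-1.5, 0.0, 1.3]
finger_gap: 0.007
t6.53 G x -6.2 y 108.9 z 14.7 yaw err(world, mrad) -1 tilt z [-2. -0.] F gal [-1.5, 0.3] 1.3 gap 0.6
clock: 7.37
ee_pos: [0.4994, 0.0597, 0.2077]
tool_rot: [3.141, 0.006, 1.761]
force: [0.1, 1.2, 0.0]
finger_gap: 0.006
t7.37 G x -24.3 y -51.9 z 207.7 yaw err(world, mrad) 6 tilt z [ 2. -5.] F gal [0.3, 1.1] 0.0 gap 0.6
n 8214 y range [-143.4  126. ]
-130 x edges [-2.3 32.5] z 25.1
-90 x edges [-3.7 34.1] z 25.2
-50 x edges [-1.2 36.1] z 25.2
-10 x edges [ 0.3 38.3] z 25.2
30 x edges [ 2.4 40.1] z 25.1
70 x edges [ 4.4 42.1] z 25.1
110 x edges [ 6.4 44.1] z 25.0
```

```bash
python3 -m jog '-0.03 -0.005 0.035 0 0 0 0;-0.028 -0.003 0.035 0 0 0 0;0 0 0.04 0 0 0 0;0 0 0.03 0 0 0 0;0 0 0 0 0 0 0;0 0 0 0 0 0 0'; python3 w.py
```

```text
clock: 7.92
ee_pos: [0.5014, 0.0092, 0.0675]
tool_rot: [3.134, 0.002, 1.759]
force: [-0.1, 0.2, 0.1]
finger_gap: 0.004
t7.92 G x -31.6 y -101.9 z 67.5 yaw err(world, mrad) 4 tilt z [ 8. -1.] F gal [-0.1, 0.2] 0.1 gap 0.4
```

```bash
python3 -m jog '-0.006 0 0.02 0.008 0 0 0;0 0 0.015 0 0 0 0;0 0 0.008 0 0 0 0;0 0 0.004 0 0 0 0;0 0 0 0 0 0 0'; python3 w.py
```

```text
clock: 8.33
ee_pos: [0.5045, 0.0073, 0.0242]
tool_rot: [3.138, 0.003, 1.763]
force: [0.7, 0.3, 0.1]
finger_gap: 0.007
t8.33 G x -28.8 y -104.3 z 24.2 yaw err(world, mrad) 9 tilt z [ 4. -2.] F gal [0.8, 0.2] 0.1 gap 0.7
```

```bash
python3 -m jog '-0.003 0 0.007 0 0 0.008 0;0 0 0.004 0 0 0 0;0 0 0 0 0 0 0;0 0.002 0 0 0 0 0;0 0.002 0 0 0 0 0;0 0.002 0 0 0 0 0;0 0.002 0 0 0 0 0;0 0.002 0 0 0 0 0;0 0.002 0 0 0 0 0;0 0.002 0 0 0 0 0'; python3 w.py;python3 -m jog '0 0.002 0 0 0 0 0;0 0.002 0 0 0 0 0;0 0.002 0 0 0 0 0;0 0.002 0 0 0 0 0'; python3 w.py
```

```text
clock: 9.17
ee_pos: [0.5224, 0.0073, 0.0164]
tool_rot: [3.133, 0.004, 1.755]
force: [0.2, -0.9, 0.3]
finger_gap: 0.005
t9.17 G x -11.3 y -107.6 z 16.4 yaw err(world, mrad) 1 tilt z [10. -3.] F gal [0.1, -0.9] 0.3 gap 0.4
clock: 9.5
ee_pos: [0.5297, 0.0088, 0.0163]
tool_rot: [3.135, 0.004, 1.756]
force: [-2.0, -0.4, 0.5]
finger_gap: 0.006
t9.50 G x -3.8 y -107.5 z 16.3 yaw err(world, mrad) 2 tilt z [ 7. -3.] F gal [-2.0, -0.1] 0.5 gap 0.6
```

```bash
python3 -m jog '0 0.001 0 0 0 0 0;0 0.001 0 0 0 0 0'; python3 w.py;  python3 -m jog '0 -0.004 0 0 0 0 0;0 -0.008 0 0 0 0 0;0 -0.004 -0.02 0 0 0 0;0 0 -0.04 0 0 0 0;0.02 0 -0.04 0 0 0 0;0.035 0 -0.04 0 0 0 0;0.03 0 -0.04 0 0 0 0;0 0 0 0 0 0 0'; python3 w.py; python3 b.py wrist
```

```text
clock: 9.67
ee_pos: [0.5318, 0.0092, 0.0163]
tool_rot: [3.136, 0.004, 1.756]
force: [-0.9, -1.0, 0.9]
finger_gap: 0.005
t9.67 G x -1.6 y -107.4 z 16.3 yaw err(world, mrad) 2 tilt z [ 7. -3.] F gal [-1.1, -0.8] 0.9 gap 0.4
clock: 10.33
ee_pos: [0.4979, 0.0791, 0.1833]
tool_rot: [3.138, 0.0, 1.751]
force: [0.4, 0.0, -0.2]
finger_gap: 0.005
t10.33 G x -22.2 y -32.5 z 183.3 yaw err(world, mrad) -4 tilt z [4. 0.] F gal [0.4, -0.0] -0.2 gap 0.5
n 9318 y range [-141.7  135. ]
-130 x edges [11.  46.9] z 25.2
-90 x edges [10.1 46.5] z 25.3
-50 x edges [ 9.2 46.2] z 25.2
-10 x edges [ 7.3 44.9] z 25.0
30 x edges [ 5.8 43.8] z 25.0
70 x edges [ 5.  42.5] z 25.1
110 x edges [ 3.8 41.5] z 24.9
```

```bash
sed -i 's/x<48/x<58/' b.py; python3 -m jog '0.036 -0.001 0.01 0 0 0 0;0.036 -0.001 0.02 0 0 0 0;0.036 -0.001 0.02 0 0 0 0;0.032 -0.001 0.025 0 0 0 0;0 0 0.035 0 0 0 0;0 0 0.025 0 0 0 0;0 0 0 0 0 0 0'; python3 w.py
```

```text
clock: 10.97
ee_pos: [0.4683, 0.2141, 0.0376]
tool_rot: [3.133, 0.005, 1.749]
force: [-0.8, 0.2, 0.2]
finger_gap: 0.004
t10.97 G x -26.7 y 105.6 z 37.6 yaw err(world, mrad) -6 tilt z [ 9. -3.] F gal [-0.8, 0.3] 0.2 gap 0.4
```

```bash
python3 -m jog '0 0 0 0 0 0 0'; python3 w.py
```

```text
clock: 11.05
ee_pos: [0.4664, 0.2131, 0.0359]
tool_rot: [3.138, 0.006, 1.749]
force: [0.8, -0.2, -0.1]
finger_gap: 0.001
t11.05 G x -28.8 y 105.0 z 35.9 yaw err(world, mrad) -5 tilt z [ 5. -5.] F gal [0.7, -0.3] -0.1 gap 0.1
```

```bash
python3 -m jog '0.003 0 0.01 0 0 -0.005 0;0 0 0.009 0 0 0 0;0 0 0.003 0 0 0 0;0 0.004 0 0 0 0 0;0 0.004 0 0 0 0 0;0 0.004 0 0 0 0 0;0 0.002 0 0 0 0 0;0 0.002 0 0 0 0 0;0 0.002 0 0 0 0 0'; python3 w.py;python3 -m jog '0 0.002 0 0 0 0 0;0 0.002 0 0 0 0 0'; python3 w.py
```

```text
clock: 11.8
ee_pos: [0.4894, 0.2175, 0.0163]
tool_rot: [3.131, 0.005, 1.75]
force: [-0.7, -0.1, -1.9]
finger_gap: 0.007
t11.80 G x -5.4 y 105.1 z 16.3 yaw err(world, mrad) -4 tilt z [12. -3.] F gal [-0.7, 0.1] -1.9 gap 0.6
clock: 11.97
ee_pos: [0.4935, 0.2183, 0.0167]
tool_rot: [3.131, 0.005, 1.75]
force: [-0.8, -0.0, -1.0]
finger_gap: 0.005
t11.97 G x -1.2 y 105.1 z 16.7 yaw err(world, mrad) -4 tilt z [11. -3.] F gal [-0.8, 0.1] -1.0 gap 0.5
```

```bash
python3 -m jog '0 0.001 0 0 0 0 0;0 0.001 0 0 0 0 0'; python3 w.py; python3 -m jog '0 0.001 0 0 0 0 0'; python3 w.py
```

```text
clock: 12.13
ee_pos: [0.4953, 0.2187, 0.0167]
tool_rot: [3.132, 0.005, 1.75]
force: [-3.1, -1.1, 1.5]
finger_gap: 0.003
t12.13 G x 0.6 y 105.2 z 16.7 yaw err(world, mrad) -4 tilt z [10. -3.] F gal [-3.3, -0.6] 1.5 gap 0.2
clock: 12.22
ee_pos: [0.4952, 0.2187, 0.0166]
tool_rot: [3.134, 0.005, 1.75]
force: [-3.6, 0.2, 1.8]
finger_gap: 0.002
t12.22 G x 0.6 y 105.2 z 16.6 yaw err(world, mrad) -4 tilt z [ 8. -4.] F gal [-3.5, 0.8] 1.8 gap 0.2
```

```bash
python3 -m jog '0 0.002 0 0 0 0 0;0 0.002 0 0 0 0 0'; python3 w.py;  python3 -m jog '0 -0.004 0 0 0 0 0;0 -0.008 0 0 0 0 0;0 -0.004 -0.02 0 0 0 0;0 0 -0.04 0 0 0 0;-0.02 0 -0.04 0 0 0 0;-0.035 0 -0.03 0 0 0 0;-0.035 0 -0.02 0 0 0 0;-0.035 0 -0.02 0 0 0 0;-0.035 0 0 0 0 0 0;0 0 0 0 0 0 0'; python3 w.py; python3 b.py wrist
```

```text
clock: 12.38
ee_pos: [0.4952, 0.2186, 0.0161]
tool_rot: [3.141, 0.006, 1.75]
force: [-5.6, -0.7, 3.5]
finger_gap: 0.007
t12.38 G x 0.6 y 105.1 z 16.1 yaw err(world, mrad) -4 tilt z [ 1. -6.] F gal [-5.7, 0.3] 3.5 gap 0.6
clock: 13.22
ee_pos: [0.5082, 0.0568, 0.1916]
tool_rot: [3.132, 0.012, 1.758]
force: [-0.1, -0.2, -0.4]
finger_gap: 0.002
t13.22 G x -16.2 y -56.4 z 191.6 yaw err(world, mrad) 4 tilt z [ 12. -10.] F gal [-0.1, -0.2] -0.4 gap 0.2
n 8778 y range [-142.8  115.9]
-130 x edges [ 9.2 46.8] z 25.1
-90 x edges [ 9.6 47.3] z 25.2
-50 x edges [10.  48.4] z 25.2
-10 x edges [10.8 48.4] z 25.2
30 x edges [11.  49.1] z 25.1
70 x edges [11.8 49.5] z 25.0
110 x edges [12.4 50.1] z 24.8
```

```bash
python3 -m jog '-0.018 -0.008 0.035 0 0 0 0;-0.017 -0.005 0.035 0.008 0.01 0 0;0 0 0.035 0 0 0 0;0 0 0.025 0 0 0 0;0 0 0.015 0 0 0 0;0 0 0 0 0 0 0;0 0 0 0 0 0 0'; python3 w.py
```

```text
clock: 13.85
ee_pos: [0.504, 0.0257, 0.0426]
tool_rot: [3.13, -0.002, 1.756]
force: [0.6, 0.1, 0.1]
finger_gap: 0.009
t13.85 G x -26.0 y -86.1 z 42.6 yaw err(world, mrad) 2 tilt z [11.  4.] F gal [0.6, -0.0] 0.1 gap 0.8
```

```bash
python3 -m jog '0 0 0.015 0.01 0 0 0;0 0 0.01 0 0 0 0;0 0 0.004 0 0 0 0;0 0.004 0 0 0 0 0;0 0.004 0 0 0 0 0;0 0.004 0 0 0 0 0;0 0.003 0 0 0 0 0;0 0.002 0 0 0 0 0;0 0.002 0 0 0 0 0'; python3 w.py;python3 -m jog '0 0.0015 0 0 0 0 0;0 0.0015 0 0 0 0 0;0 0.0015 0 0 0 0 0'; python3 w.py
```

```text
clock: 14.6
ee_pos: [0.528, 0.0328, 0.0184]
tool_rot: [3.131, -0.0, 1.759]
force: [-0.8, 0.7, -0.4]
finger_gap: 0.001
t14.60 G x -1.1 y -83.5 z 18.4 yaw err(world, mrad) 5 tilt z [10.  2.] F gal [-0.6, 0.8] -0.4 gap 0.1
clock: 14.85
ee_pos: [0.5298, 0.0334, 0.0184]
tool_rot: [3.137, -0.001, 1.76]
force: [-3.9, -1.7, 2.9]
finger_gap: 0.007
t14.85 G x 0.8 y -83.3 z 18.4 yaw err(world, mrad) 5 tilt z [5. 1.] F gal [-4.1, -0.9] 2.9 gap 0.6
```

```bash
python3 -m jog '0 0.002 0 0 0 0 0;0 0.002 0 0 0 0 0'; python3 w.py;  python3 -m jog '0 -0.004 0 0 0 0 0;0 -0.008 0 0 0 0 0;0 -0.004 -0.02 0 0 0 0;0 0 -0.04 0 0 0 0;0.02 0 -0.04 0 0 0 0;0.02 0 -0.04 0 0 0 0;0.02 0 -0.03 0 0 0 0;0 0 0 0 0 0 0'; python3 w.py; python3 b.py wrist
```

```text
clock: 15.02
ee_pos: [0.5297, 0.0338, 0.0179]
tool_rot: [-3.139, -0.002, 1.76]
force: [-5.6, -1.8, 4.1]
finger_gap: 0.002
t15.02 G x 0.7 y -82.8 z 17.9 yaw err(world, mrad) 6 tilt z [-3.  1.] F gal [-5.8, -0.7] 4.1 gap 0.1
clock: 15.68
ee_pos: [0.5018, 0.089, 0.1895]
tool_rot: [-3.142, -0.005, 1.755]
force: [0.2, 0.6, 0.2]
finger_gap: 0.006
t15.68 G x -16.6 y -23.5 z 189.5 yaw err(world, mrad) 1 tilt z [-1.  4.] F gal [0.3, 0.6] 0.2 gap 0.6
n 8852 y range [-142.   135.1]
-130 x edges [14.6 51. ] z 25.2
-90 x edges [12.  50.3] z 25.1
-50 x edges [12.7 50.2] z 25.2
-10 x edges [12.4 50.1] z 25.1
30 x edges [12.1 50.2] z 25.0
70 x edges [12.1 50. ] z 25.0
110 x edges [12.  49.9] z 25.0
```

```bash
python3 -m jog '0.036 -0.002 0.01 0 0 0 0;0.036 -0.002 0.02 0 0 0 0;0.036 -0.002 0.025 0 0 0 0;0.005 0 0.035 0 0 0 0;0 0 0.035 0 0 0 0;0 0 0.02 0 0 0 0;0 0 0 0 0 0 0;0 0 0 0 0 0 0'; python3 w.py
```

```text
clock: 16.4
ee_pos: [0.4753, 0.1973, 0.0341]
tool_rot: [3.136, -0.001, 1.754]
force: [-0.7, -0.7, 0.0]
finger_gap: 0.006
t16.40 G x -22.9 y 87.8 z 34.1 yaw err(world, mrad) -1 tilt z [6. 2.] F gal [-0.8, -0.6] 0.0 gap 0.5
```

```bash
python3 -m jog '0 0 0.01 0 0 0 0;0 0 0.008 0 0 0 0;0 0.004 0 0 0 0 0;0 0.004 0 0 0 0 0;0 0.004 0 0 0 0 0;0 0.003 0 0 0 0 0;0 0.002 0 0 0 0 0;0 0.002 0 0 0 0 0;0 0.002 0 0 0 0 0;0 0.002 0 0 0 0 0'; python3 w.py;python3 -m jog '0 0.002 0 0 0 0 0;0 0.002 0 0 0 0 0'; python3 w.py
```

```text
clock: 17.23
ee_pos: [0.4992, 0.1997, 0.0186]
tool_rot: [3.137, -0.001, 1.751]
force: [-4.6, -1.2, 3.3]
finger_gap: 0.004
t17.23 G x 1.0 y 85.8 z 18.6 yaw err(world, mrad) -4 tilt z [4. 2.] F gal [-4.7, -0.3] 3.3 gap 0.4
clock: 17.4
ee_pos: [0.4992, 0.1996, 0.0184]
tool_rot: [-3.139, -0.001, 1.751]
force: [-5.0, -0.9, 4.5]
finger_gap: 0.004
t17.40 G x 1.0 y 85.8 z 18.4 yaw err(world, mrad) -3 tilt z [-3.  0.] F gal [-5.1, -0.0] 4.5 gap 0.4
```

```bash
python3 -m jog '0 -0.004 0 0 0 0 0;0 -0.008 0 0 0 0 0;0 -0.002 -0.03 0 0 0 0;0 0 -0.04 0 0 0 0;-0.02 0 -0.035 0 0 0 0;-0.035 0.002 -0.02 0 0 0 0.07;-0.04 0.002 -0.01 0 0 0 0.07;-0.04 0.002 0 0 0 0 0.07;-0.04 0.002 0 0 0 0 0.07;-0.04 0.002 0 0 0 0 0.07'; python3 w.py; python3 -m jog '-0.04 0.002 0 0 0 0 0.07;-0.04 0.002 0 0 0 0 0.07;-0.04 0.002 0 0 0 0 0.07;-0.04 0.002 0 0 0 0 0.07;-0.03 0.002 0 0 0 0 0.07;0 0 0 0 0 0 0.07;0 0 0 0 0 0 0.07';python3 w.py
cat > q.py <<'E'
from h import *
import sys
g=np.load('g.npz'); d=cam(sys.argv[1]); P=cloud(d)*1000; q=P[...,:2]-g['O']; x=q@g['gx']; y=q@g['gy']; z=P[...,2]
if len(sys.argv)>2: save(d,sys.argv[2],s=1.5)
hsv=cv2.cvtColor(d['pixels'],cv2.COLOR_RGB2HSV).astype(int)
m=(hsv[...,0]>22)&(hsv[...,0]<38)&(hsv[...,1]>45)&(z>9)&(z<60)&(y>-420)&(y<60)&(abs(x)<80)
n,l,s,_=cv2.connectedComponentsWithStats(m.astype(np.uint8)); i=1+np.argmax(s[1:,4]); m=l==i
zt=np.median(z[m]); m&=z>zt-5
print('n',m.sum(),'z',zt,'y',np.percentile(y[m],[1,99]).round(1),'x',np.percentile(x[m],[1,99]).round(1))
r=cv2.minAreaRect(np.stack([x[m],y[m]],1).astype(np.float32)); print(r, cv2.boxPoints(r).round(1).tolist())
y0,y1=np.percentile(y[m],[2,98])
S=[];
for a in np.arange(y0+8,y1-7,8):
    k=m&(abs(y-a)<4)
    if k.sum()>20: S.append([a,*np.percentile(x[k],[2,98])])
S=np.array(S); print(S.round(1).tolist()); print('straight slope',np.polyfit(S[:,0],S[:,2],1),'slant',np.polyfit(S[:,0],S[:,1],1))
E
python3 q.py wrist q1.png
```

```text
clock: 18.23
ee_pos: [0.5359, -0.0135, 0.1615]
tool_rot: [3.131, 0.002, 1.764]
force: [0.9, 0.7, 0.4]
finger_gap: 0.344
t18.23 G x -1.8 y -130.5 z 161.5 yaw err(world, mrad) 10 tilt z [11.  0.] F gal [1.0, 0.5] 0.4 gap 30.2
clock: 18.82
ee_pos: [0.5856, -0.2161, 0.1648]
tool_rot: [3.118, 0.013, 1.756]
force: [1.0, 0.4, -0.4]
finger_gap: 0.796
t18.82 G x 10.2 y -338.8 z 164.8 yaw err(world, mrad) 2 tilt z [25. -9.] F gal [1.1, 0.2] -0.4 gap 69.9
n 54 z 18.316422840972873 y [-356.3 -349.1] x [18.1 28.8]
((23.197874069213867, -353.48992919921875), (11.080204010009766, 6.975185394287109), 14.319292068481445) [[17.0, -351.5], [18.700000762939453, -358.20001220703125], [29.399999618530273, -355.5], [27.700000762939453, -348.70001220703125]]
[]Traceback (most recent call last):
  File "q.py", line 16, in <module>
    S=np.array(S); print(S.round(1).tolist()); print('straight slope',np.polyfit(S[:,0],S[:,2],1),'slant',np.polyfit(S[:,0],S[:,1],1))
                                                                                 ~^^^^^
IndexError: too many indices for array: array is 1-dimensional, but 2 were indexed
```

Segmentation broke the wedge up (likely shade); I'll look at the picture.

View pics/q1.png

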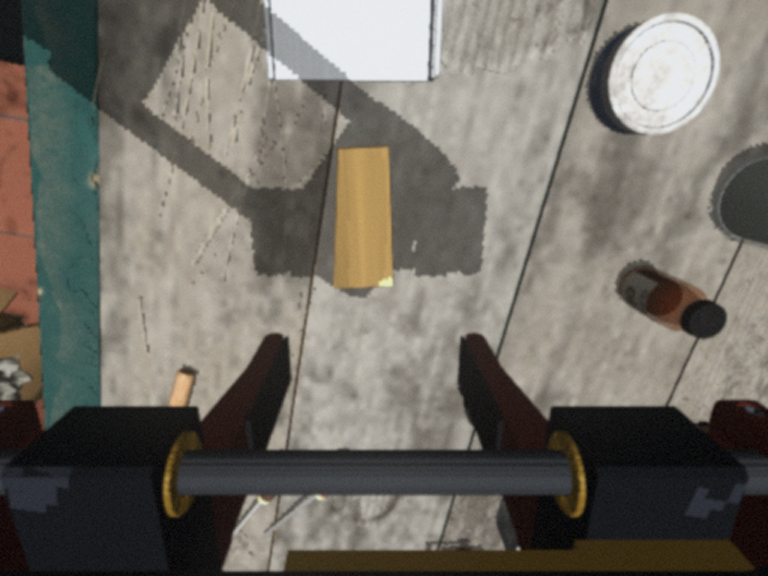

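The wedge lies at (338,150)–(393,287) in the arm's shadow, which shifts its hue; it's straight, with its thin end towards the galley. I'll widen the hue band.

```bash
sed -i 's/>22)&/>11)\&/; s/hsv\[...,1\]>45/hsv[...,1]>60/' q.py; python3 q.py wrist; python3 w.py
```

```text
n 3427 z 18.338257585045092 y [-356.2 -258.8] x [-13.   27.2]
((7.184970855712891, -307.7830505371094), (100.01383972167969, 42.4040641784668), 89.85479736328125) [[-14.100000381469727, -357.70001220703125], [28.299999237060547, -357.79998779296875], [28.5, -257.79998779296875], [-13.899999618530273, -257.70001220703125]]
[[-346.9, -13.8, 28.2], [-338.9, -13.6, 28.1], [-330.9, -13.1, 27.9], [-322.9, -13.3, 27.4], [-314.9, -11.9, 26.6], [-306.9, -11.8, 26.5], [-298.9, -11.7, 26.4], [-290.9, -11.5, 26.3], [-282.9, -10.2, 25.1], [-274.9, -10.0, 24.9], [-266.9, -9.9, 24.9]]
straight slope [-0.04535719 12.63895413] slant [0.05298107 4.3652058 ]
t18.92 G x 10.2 y -337.2 z 164.9 yaw err(world, mrad) 4 tilt z [25. -8.] F gal [0.1, -0.1] 0.2 gap 70.0
```

```bash
python3 -m jog '0.005 -0.002 0.035 0.02 0.01 0 0.07;0.005 -0.002 0.035 0 0 0 0.07;0 0 0.035 0 0 0 0.07;0 0 0.02 0 0 0 0.07;0 0 0 0 0 0 0.07;0 0 0 0 0 0 0.07'; python3 w.py
```

```text
clock: 19.42
ee_pos: [0.5817, -0.1965, 0.0395]
tool_rot: [3.134, 0.004, 1.767]
force: [0.8, -0.3, -0.1]
finger_gap: 0.798
t19.42 G x 9.9 y -318.8 z 39.5 yaw err(world, mrad) 13 tilt z [ 8. -3.] F gal [0.7, -0.5] -0.1 gap 70.1
```

```bash
python3 -m jog '-0.007 -0.003 0.015 0.006 0 0.012 0.07;0 0 0.012 0 0 0 0.07;0 0 0.004 0 0 0 0.07;0 0 0 0 0 0 0.07'; python3 w.py
```

```text
clock: 19.75
ee_pos: [0.5828, -0.2035, 0.0102]
tool_rot: [3.136, 0.008, 1.757]
force: [-1.0, -0.6, 0.3]
finger_gap: 0.798
t19.75 G x 9.6 y -325.9 z 10.2 yaw err(world, mrad) 3 tilt z [ 7. -7.] F gal [-1.1, -0.4] 0.3 gap 70.1
```

```bash
python3 -m jog '0 -0.003 0.005 0 0 0 0.06;0 0 0 0 0 0 0.05;0 0 0 0 0 0 0.04;0 0 0 0 0 0 0.035;0 0 0 0 0 0 0.035;0 0 0 0 0 0 0.035;0 0 0 0 0 0 0.035'; python3 w.py
```

```text
clock: 20.33
ee_pos: [0.581, -0.2056, 0.0069]
tool_rot: [3.132, 0.01, 1.756]
force: [0.5, 1.1, -0.6]
finger_gap: 0.478
t20.33 G x 7.6 y -327.6 z 6.9 yaw err(world, mrad) 2 tilt z [11. -8.] F gal [0.7, 1.0] -0.6 gap 41.9
```

```bash
python3 -m jog '0 0 -0.01 0 0 0 0.035;0 0 -0.02 0.008 0.01 0.045 0.035;0 -0.005 -0.01 0 0 0 0.035;0.02 -0.005 0 0 0 0 0.035;0.03 -0.005 0 0 0 0 0.035;0.03 -0.005 0 0 0 0 0.035;0 0 0 0 0 0 0.035;0 0 0 0 0 0 0.035'; python3 w.py; python3 q.py wrist q2.png
```

```text
clock: 21.0
ee_pos: [0.5493, -0.1288, 0.0534]
tool_rot: [3.135, 0.004, 1.713]
force: [1.1, -0.5, -0.5]
finger_gap: 0.477
t21.00 G x -9.6 y -246.3 z 53.4 yaw err(world, mrad) -41 tilt z [ 7. -3.] F gal [1.0, -0.6] -0.5 gap 41.9
n 2698 z 24.474871977798365 y [-144.1 -111.2] x [15.3 47.1]
((30.308088302612305, -127.3389663696289), (38.45812225341797, 33.80424880981445), 0.04074737802147865) [[11.100000381469727, -110.5], [11.100000381469727, -144.3000030517578], [49.5, -144.1999969482422], [49.5, -110.4000015258789]]
[[-136.0, 16.0, 46.6], [-128.0, 16.0, 46.7], [-120.0, 16.2, 46.6]]
straight slope [3.04995713e-03 4.70176076e+01] slant [9.04539994e-03 1.72155261e+01]
```

View pics/q2.png

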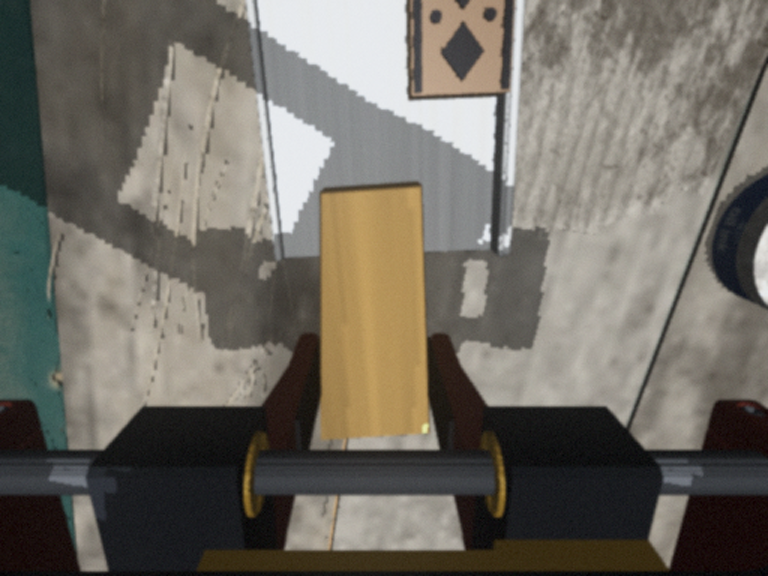

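Wedge is held level at (322..428, 185..437), thin end forward; block end at (409–508, 98) sits tight to the rail. Now the held wedge's angle.

```bash
sed 's/(z>9)&(z<60)&(y>-420)&(y<60)/(z>45)\&(z<80)/' q.py > q3.py; python3 q3.py wrist; python3 w.py
```

```text
n 11987 z 65.22978111449295 y [-274.3 -176.6] x [-30.   12.3]
((-7.152530670166016, -226.38836669921875), (101.77827453613281, 48.5311164855957), 89.42102813720703) [[-31.899999618530273, -277.0], [16.600000381469727, -277.5], [17.600000381469727, -175.6999969482422], [-30.899999618530273, -175.3000030517578]]
[[-265.1, -30.3, 11.2], [-257.1, -30.0, 11.9], [-249.1, -30.0, 12.1], [-241.1, -29.6, 12.8], [-233.1, -30.6, 13.9], [-225.1, -27.2, 10.9], [-217.1, -26.6, 10.3], [-209.1, -26.0, 10.4], [-201.1, -25.4, 10.0], [-193.1, -25.0, 9.5], [-185.1, -24.6, 9.5]]
straight slope [-0.03695982  2.82531463] slant [ 0.08331895 -9.00477335]
t21.10 G x -9.7 y -246.9 z 53.0 yaw err(world, mrad) -43 tilt z [ 7. -3.] F gal [0.9, 0.7] 0.2 gap 41.6
```

```bash
python3 -m jog '0.02 -0.003 0 0.006 0 0.03 0.035;0.03 -0.002 0.005 0 0 0 0.035;0.025 0 0.005 0 0 0 0.035;0.006 0 0 0 0 0 0.035;0 0 0 0 0 0 0.035;0 0 0 0 0 0 0.035'; python3 w.py; python3 q3.py wrist
```

```text
clock: 21.6
ee_pos: [0.5402, -0.0549, 0.0438]
tool_rot: [3.134, 0.009, 1.677]
force: [0.1, -0.0, -1.0]
finger_gap: 0.479
t21.60 G x -5.1 y -172.0 z 43.8 yaw err(world, mrad) -77 tilt z [ 9. -8.] F gal [0.1, -0.0] -1.0 gap 42.0
n 12144 z 55.68235323663868 y [-200.  -102.6] x [-25.3  17.5]
((-1.6681766510009766, -152.11856079101562), (101.19733428955078, 49.16898727416992), 87.9165267944336) [[-28.100000381469727, -201.8000030517578], [21.100000381469727, -203.60000610351562], [24.700000762939453, -102.4000015258789], [-24.399999618530273, -100.69999694824219]]
[[-190.8, -26.3, 15.5], [-182.8, -25.3, 16.5], [-174.8, -25.2, 17.1], [-166.8, -24.7, 18.9], [-158.8, -25.5, 16.4], [-150.8, -21.6, 16.0], [-142.8, -20.8, 16.4], [-134.8, -19.8, 16.5], [-126.8, -18.9, 16.5], [-118.8, -18.2, 17.0], [-110.8, -17.7, 16.7]]
straight slope [1.38282167e-03 1.68774641e+01] slant [ 0.11906076 -4.22829603]
```

```bash
python3 -m jog '0.004 -0.006 0 0.006 0.008 -0.012 0.035;0 -0.004 0 0 0 0 0.035;0 0 0 0 0 0 0.035;0 0 0 0 0 0 0.035'; python3 w.py; python3 q3.py wrist
```

```text
clock: 21.98
ee_pos: [0.531, -0.0561, 0.0444]
tool_rot: [3.138, 0.002, 1.687]
force: [-0.7, 0.2, -0.6]
finger_gap: 0.48
t21.98 G x -14.4 y -171.5 z 44.4 yaw err(world, mrad) -67 tilt z [ 4. -1.] F gal [-0.6, 0.3] -0.6 gap 42.1
n 12120 z 56.442894739595644 y [-199.8 -102.1] x [-34.6   8. ]
((-12.600838661193848, -151.98941040039062), (101.93660736083984, 46.17963790893555), 88.3595199584961) [[-37.099998474121094, -202.3000030517578], [9.0, -203.60000610351562], [11.899999618530273, -101.69999694824219], [-34.20000076293945, -100.4000015258789]]
[[-190.5, -35.2, 6.4], [-182.5, -34.4, 7.3], [-174.5, -34.4, 7.8], [-166.5, -34.0, 9.2], [-158.5, -34.8, 6.8], [-150.5, -31.2, 6.6], [-142.5, -30.2, 6.8], [-134.5, -29.5, 6.9], [-126.5, -28.6, 6.8], [-118.5, -28.0, 7.0], [-110.5, -27.5, 6.8]]
straight slope [-0.00753126  6.00663631] slant [  0.10835766 -15.31466704]
```

```bash
python3 -m jog '0 0 0.008 0 0 0 0.035;0 0 0.008 0 0 0 0.035;0 0 0.007 0 0 0 0.035;0 0 0 0 0 0 0.035;0 0 0 0 0 0 0.035'; python3 w.py
```

```text
clock: 22.45
ee_pos: [0.5313, -0.0569, 0.0187]
tool_rot: [3.138, 0.002, 1.686]
force: [0.6, 0.2, -0.4]
finger_gap: 0.48
t22.45 G x -14.2 y -172.4 z 18.7 yaw err(world, mrad) -68 tilt z [ 4. -2.] F gal [0.6, 0.1] -0.4 gap 42.1
```

```bash
python3 -m jog '0 0 0.004 0 0 0 0.035;0 0 0.003 0 0 0 0.035;0 0 0 0 0 0 0.035;0 0 0 0 0 0 0.035'; python3 w.py
```

```text
clock: 22.78
ee_pos: [0.5311, -0.0566, 0.0103]
tool_rot: [3.139, 0.002, 1.686]
force: [0.1, 0.1, -0.2]
finger_gap: 0.476
t22.78 G x -14.4 y -172.0 z 10.3 yaw err(world, mrad) -68 tilt z [ 3. -1.] F gal [0.1, 0.1] -0.2 gap 41.8
```

```bash
python3 -m jog '0 0 0 0 0 0 0.044;0 0 0 0 0 0 0.048;0 0 0 0 0 0 0.05;0 0 -0.01 0 0 0 0.05;0 0 -0.02 0 0 0 0.05;0 0 -0.03 0 0 -0.06 0.03;-0.03 0 -0.02 0 0 0 0;-0.03 0 0 0 0 0 0;0 0 0 0 0 0 0;0 0 0 0 0 0 0'; python3 w.py; python3 q.py wrist
```

```text
clock: 23.62
ee_pos: [0.5424, -0.1169, 0.0996]
tool_rot: [3.136, 0.004, 1.752]
force: [-0.7, 0.5, -0.2]
finger_gap: 0.23
t23.62 G x -14.2 y -233.3 z 99.6 yaw err(world, mrad) -2 tilt z [ 6. -3.] F gal [-0.6, 0.6] -0.2 gap 20.2
n 6000 z 21.247940699991045 y [-200.7 -104. ] x [-34.1   6.9]
((-13.989294052124023, -152.3087921142578), (98.6875228881836, 43.72332763671875), 89.48258209228516) [[-36.29999923706055, -201.5], [7.400000095367432, -201.8000030517578], [8.300000190734863, -103.19999694824219], [-35.400001525878906, -102.80000305175781]]
[[-191.7, -35.1, 6.5], [-183.7, -34.1, 6.8], [-175.7, -33.7, 6.3], [-167.7, -32.8, 6.2], [-159.7, -31.7, 6.7], [-151.7, -30.8, 6.6], [-143.7, -30.0, 6.7], [-135.7, -29.6, 5.8], [-127.7, -29.2, 4.4], [-119.7, -28.4, 4.4]]
straight slope [-0.02768745  1.74084279] slant [  0.09492317 -16.76276202]
```

```bash
python3 -m jog '0 0 0.03 0 0 0 0;0 0 0.03 0 0 0 0;0 0 0.015 0 0 0 0;0 0 0.008 0 0 0 0;0 0 0 0 0 0 0;0 0 0 0 0 0 0'; python3 w.py
```

```text
clock: 24.17
ee_pos: [0.5421, -0.1127, 0.0149]
tool_rot: [3.136, 0.003, 1.754]
force: [-1.0, -0.7, 0.6]
finger_gap: 0.008
t24.17 G x -13.7 y -229.2 z 14.9 yaw err(world, mrad) -0 tilt z [ 6. -2.] F gal [-1.2, -0.5] 0.6 gap 0.7
```

```bash
python3 -m jog '0 0 0.003 0 0 0 0;0 0 0.002 0 0 0 0;0.004 0 0 0 0 0 0;0.004 0 0 0 0 0 0;0.003 0 0 0 0 0 0;0.003 0 0 0 0 0 0;0.003 0 0 0 0 0 0;0.003 0 0 0 0 0 0;0.003 0 0 0 0 0 0;0.003 0 0 0 0 0 0'; python3 w.py; python3 -m jog '0.004 0 0 0 0 0 0;0.004 0 0 0 0 0 0;0.004 0 0 0 0 0 0;0.004 0 0 0 0 0 0;0.004 0 0 0 0 0 0;0.004 0 0 0 0 0 0;0.004 0 0 0 0 0 0;0.004 0 0 0 0 0 0'; python3 w.py
```

```text
clock: 25.0
ee_pos: [0.5398, -0.0848, 0.0135]
tool_rot: [3.13, 0.007, 1.754]
force: [-0.2, -0.3, 0.2]
finger_gap: 0.005
t25.00 G x -11.0 y -201.3 z 13.5 yaw err(world, mrad) 0 tilt z [13. -4.] F gal [-0.3, -0.3] 0.2 gap 0.4
clock: 25.67
ee_pos: [0.5336, -0.0502, 0.0134]
tool_rot: [3.129, 0.007, 1.754]
force: [-0.4, -0.5, -0.0]
finger_gap: 0.001
t25.67 G x -10.7 y -166.2 z 13.4 yaw err(world, mrad) 0 tilt z [13. -5.] F gal [-0.5, -0.4] -0.0 gap 0.1
```

```bash
python3 -m jog '-0.004 -0.002 0 0 0 0 0;0 -0.003 0 0 0 0 0;0 0 0 0 0 0 0'; python3 w.py; python3 q.py wrist q4.png
```

```text
clock: 25.92
ee_pos: [0.5284, -0.0541, 0.0132]
tool_rot: [3.13, 0.006, 1.756]
force: [-0.3, 0.1, -0.8]
finger_gap: 0.001
t25.92 G x -16.5 y -169.0 z 13.2 yaw err(world, mrad) 2 tilt z [12. -4.] F gal [-0.3, 0.1] -0.8 gap 0.1
n 12391 z 21.249559934931384 y [-152.9  -55.6] x [-34.8   5.7]
((-15.446775436401367, -104.38633728027344), (44.2242431640625, 100.56660461425781), 0.5295389294624329) [[-38.0, -54.29999923706055], [-37.099998474121094, -154.89999389648438], [7.099999904632568, -154.5], [6.199999809265137, -53.900001525878906]]
[[-143.9, -35.5, 6.0], [-135.9, -35.1, 5.7], [-127.9, -34.4, 5.7], [-119.9, -34.0, 5.6], [-111.9, -33.4, 5.2], [-103.9, -33.0, 4.9], [-95.9, -32.2, 4.9], [-87.9, -31.9, 4.7], [-79.9, -31.2, 4.3], [-71.9, -31.0, 4.3]]
straight slope [-0.02471472  2.45796092] slant [  0.06558012 -26.08085171]
```

View pics/q4.png

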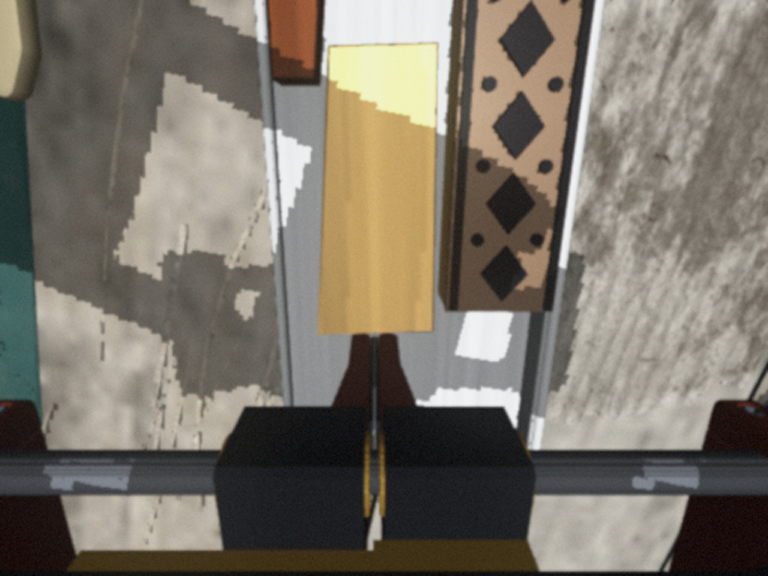

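The wedge (320–437, 43–333) is entering beside the stick end (320,83), and the block lies flat along the rail. I keep pushing, centred.

```bash
python3 -m jog '0.004 0 0 0.01 0 0 0;0.004 0 0 0 0 0 0;0.004 0 0 0 0 0 0;0.004 0 0 0 0 0 0;0.004 0 0 0 0 0 0;0.004 0 0 0 0 0 0;0.004 0 0 0 0 0 0;0.004 0 0 0 0 0 0;0.004 0 0 0 0 0 0;0.004 0 0 0 0 0 0'; python3 w.py; python3 -m jog '0.004 -0.001 0 0 0 0 0;0.004 0 0 0 0 0 0;0.004 0 0 0 0 0 0;0.004 0 0 0 0 0 0;0.004 0 0 0 0 0 0'; python3 w.py
```

```text
clock: 26.8
ee_pos: [0.5216, -0.0121, 0.0132]
tool_rot: [3.14, 0.008, 1.755]
force: [-0.6, -0.6, 0.1]
finger_gap: 0.005
t26.80 G x -15.5 y -126.5 z 13.2 yaw err(world, mrad) 0 tilt z [ 3. -7.] F gal [-0.7, -0.4] 0.1 gap 0.5
clock: 27.22
ee_pos: [0.5165, 0.0096, 0.0132]
tool_rot: [3.139, 0.008, 1.755]
force: [0.0, -0.2, 0.8]
finger_gap: 0.005
t27.22 G x -16.7 y -104.3 z 13.2 yaw err(world, mrad) 1 tilt z [ 4. -7.] F gal [0.0, -0.2] 0.8 gap 0.5
```

Centre is near y=-44; slower now, watching the force.

```bash
python3 -m jog '0.003 0 0 0 0 0 0;0.003 0 0 0 0 0 0;0.003 0 0 0 0 0 0;0.003 0 0 0 0 0 0;0.003 0 0 0 0 0 0;0.003 0 0 0 0 0 0'; python3 w.py; python3 -m jog '0.002 0 0 0 0 0 0;0.002 0 0 0 0 0 0;0.002 0 0 0 0 0 0;0.002 0 0 0 0 0 0'; python3 w.py;  python3 -m jog '0.002 0 0 0 0 0 0;0.002 0 0 0 0 0 0;0.002 0 0 0 0 0 0'; python3 w.py
```

```text
clock: 27.72
ee_pos: [0.5146, 0.0291, 0.0133]
tool_rot: [3.136, 0.009, 1.755]
force: [0.2, -0.6, 0.2]
finger_gap: 0.005
t27.72 G x -15.0 y -84.7 z 13.3 yaw err(world, mrad) 1 tilt z [ 7. -8.] F gal [0.1, -0.7] 0.2 gap 0.5
clock: 28.05
ee_pos: [0.5133, 0.038, 0.0133]
tool_rot: [3.136, 0.009, 1.755]
force: [1.2, -1.2, 0.3]
finger_gap: 0.003
t28.05 G x -14.6 y -75.8 z 13.3 yaw err(world, mrad) 1 tilt z [ 7. -8.] F gal [1.0, -1.4] 0.3 gap 0.3
clock: 28.3
ee_pos: [0.5122, 0.0444, 0.0132]
tool_rot: [3.136, 0.009, 1.755]
force: [0.9, -0.8, -0.4]
finger_gap: 0.005
t28.30 G x -14.5 y -69.3 z 13.2 yaw err(world, mrad) 1 tilt z [ 7. -8.] F gal [0.7, -1.0] -0.4 gap 0.4
```

```bash
python3 -m jog '0.002 0 0 0 0 0 0;0.002 0 0 0 0 0 0;0.002 0 0 0 0 0 0'; python3 w.py; python3 -m jog '0.0015 0 0 0 0 0 0;0.0015 0 0 0 0 0 0'; python3 w.py;  python3 -m jog '0.0015 0 0 0 0 0 0;0.0015 0 0 0 0 0 0'; python3 w.py
```

```text
clock: 28.55
ee_pos: [0.5119, 0.0471, 0.0134]
tool_rot: [3.136, 0.015, 1.76]
force: [1.0, -15.2, 0.5]
finger_gap: 0.007
t28.55 G x -14.3 y -66.6 z 13.4 yaw err(world, mrad) 5 tilt z [  9. -14.] F gal [-1.8, -15.1] 0.5 gap 0.6
clock: 28.72
ee_pos: [0.5119, 0.0468, 0.0134]
tool_rot: [3.136, 0.021, 1.763]
force: [1.3, -9.0, -1.4]
finger_gap: 0.005
t28.72 G x -14.3 y -66.8 z 13.4 yaw err(world, mrad) 9 tilt z [ 10. -19.] F gal [-0.4, -9.1] -1.4 gap 0.4
clock: 28.88
ee_pos: [0.512, 0.0469, 0.0134]
tool_rot: [3.136, 0.026, 1.765]
force: [1.1, -10.0, -0.9]
finger_gap: 0.004
t28.88 G x -14.3 y -66.8 z 13.4 yaw err(world, mrad) 11 tilt z [ 10. -24.] F gal [-0.8, -10.0] -0.9 gap 0.4
```

Jammed at 10–15 N near centre y≈-6. I'll back off, lift and check.

```bash
python3 -m jog '-0.002 0 0 0 0.01 0 0;-0.006 0 0 0 0.01 0 0;-0.01 0 0 0 0 0 0;0 0 -0.02 0 0 0 0;0 0 -0.04 0 0 0 0;0 0 -0.04 0 0 0 0;0 0 -0.04 0 0 0 0;0 0 0 0 0 0 0;0 0 0 0 0 0 0'; python3 w.py; python3 q.py wrist; python3 b.py wrist q5.png
```

```text
clock: 29.63
ee_pos: [0.5093, 0.0276, 0.1565]
tool_rot: [-3.133, -0.001, 1.763]
force: [-0.6, -0.6, -0.5]
finger_gap: 0.005
t29.63 G x -20.4 y -85.2 z 156.5 yaw err(world, mrad) 9 tilt z [-8. -1.] F gal [-0.7, -0.5] -0.5 gap 0.4
n 8744 z 23.82262997161677 y [-138.5   57. ] x [-32.1  47.1]
((2.8390426635742188, -41.83026885986328), (90.23139190673828, 203.0377655029297), 0.37954872846603394) [[-42.900001525878906, 59.400001525878906], [-41.599998474121094, -143.60000610351562], [48.599998474121094, -143.0], [47.29999923706055, 60.0]]
[[-126.3, 15.0, 47.0], [-118.3, 16.8, 47.2], [-110.3, 16.6, 46.8], [-102.3, 16.3, 47.2], [-94.3, 15.9, 46.6], [-86.3, 11.6, 47.2], [-78.3, 12.0, 47.3], [-70.3, 11.7, 47.0], [-62.3, 11.6, 47.0], [-54.3, -33.1, 46.6], [-46.3, -33.1, 46.2], [-38.3, -32.0, 46.3], [-30.3, -32.0, 46.1], [-22.3, -31.0, 46.2], [-14.3, -30.0, 45.6], [-6.3, -30.0, 46.0], [1.7, -29.4, 46.1], [9.7, -35.8, 45.6], [17.7, -34.8, 46.7], [25.7, -26.2, 46.7], [33.7, -25.3, 46.6], [41.7, -24.4, 46.8]]
straight slope [-5.49613822e-03  4.63600527e+01] slant [ -0.3615503  -27.52764257]
n 12936 y range [-141.8   79.6]
-130 x edges [12.5 50. ] z 25.1
-90 x edges [12.4 50.2] z 25.1
-50 x edges [-21.9  49.8] z 24.3
-10 x edges [-22.2  49.2] z 24.0
30 x edges [-21.6  49.3] z 23.8
70 x edges [12.3 50.2] z 25.0
```

View pics/q5.png

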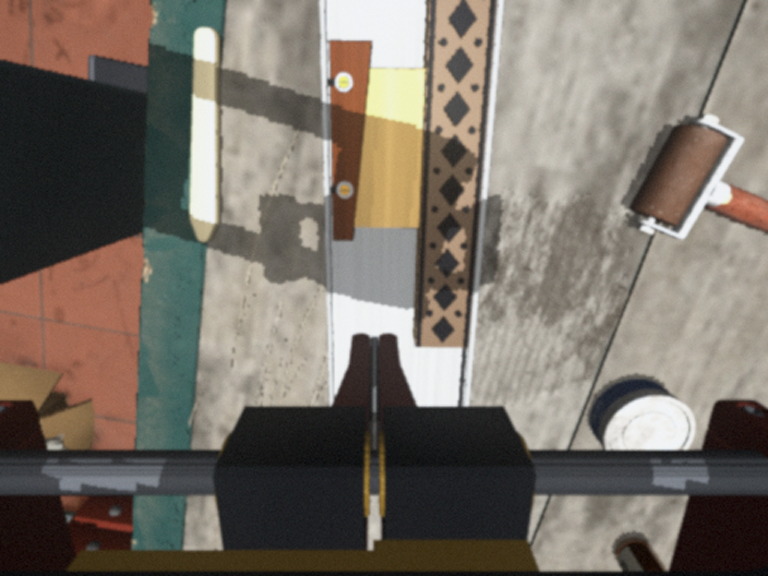

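Wedge (355–425, 68–228) fills the gap flush between stick and block; the block is parallel to the rail. One confirming push.

```bash
python3 -m jog '-0.003 0.005 0.035 -0.006 0 0 0;0 0 0.035 0 0 0 0;0 0 0.035 0 0 0 0;0 0 0.015 0 0 0 0;0 0 0 0 0 0 0;0 0 0 0 0 0 0'; python3 w.py
```

```text
clock: 30.23
ee_pos: [0.5096, 0.0257, 0.0247]
tool_rot: [-3.13, -0.004, 1.763]
force: [0.3, 0.1, 0.3]
finger_gap: 0.008
t30.23 G x -20.5 y -87.2 z 24.7 yaw err(world, mrad) 9 tilt z [-12.   1.] F gal [0.3, 0.1] 0.3 gap 0.7
```

```bash
python3 -m jog '0 0.004 0.008 -0.01 0 0.008 0;0 0.002 0.004 0 0 0 0;0 0 0 0 0 0 0;0.003 0 0 0 0 0 0;0.003 0 0 0 0 0 0;0.003 0 0 0 0 0 0;0.003 0 0 0 0 0 0'; python3 w.py;python3 -m jog '0.003 0 0 0 0 0 0;0.002 0 0 0 0 0 0;0.002 0 0 0 0 0 0;0.002 0 0 0 0 0 0'; python3 w.py;python3 -m jog '0.002 0 0 0 0 0 0;0.002 0 0 0 0 0 0;0.0025 0 0 0 0 0 0'; python3 w.py
```

```text
clock: 30.82
ee_pos: [0.5134, 0.0393, 0.0144]
tool_rot: [-3.139, -0.004, 1.754]
force: [-0.6, -0.1, 0.1]
finger_gap: 0.003
t30.82 G x -14.3 y -74.5 z 14.4 yaw err(world, mrad) 0 tilt z [-3.  3.] F gal [-0.6, 0.1] 0.1 gap 0.3
clock: 31.15
ee_pos: [0.5126, 0.0475, 0.0157]
tool_rot: [3.142, 0.001, 1.759]
force: [1.1, -19.0, -3.3]
finger_gap: 0.003
t31.15 G x -13.5 y -66.3 z 15.7 yaw err(world, mrad) 5 tilt z [ 0. -1.] F gal [-2.4, -18.9] -3.3 gap 0.2
clock: 31.4
ee_pos: [0.5127, 0.0474, 0.0158]
tool_rot: [-3.141, 0.012, 1.767]
force: [1.2, -15.2, -1.1]
finger_gap: 0.003
t31.40 G x -13.5 y -66.4 z 15.8 yaw err(world, mrad) 13 tilt z [  2. -12.] F gal [-1.6, -15.1] -1.1 gap 0.3
```

Holds at 15–19 N without moving: jammed. Retreat clear and do a last check.

```bash
python3 -m jog '-0.002 0 0 0 0 0 0;-0.006 0 0 0 0 0 0;-0.01 0 0 0 0 0 0;0 0 -0.02 0 0 0 0;0 0 -0.04 0 0 0 0;0 0 -0.04 0 0 0 0;0 0 -0.04 0 0 0 0;0 0 -0.02 0 0 0 0;0 0 0 0 0 0 0;0 0 0 0 0 0 0'; python3 w.py; python3 b.py wrist q6.png
python3 - <<'E'
from h import *
g=np.load('g.npz'); d=cam('wrist'); P=cloud(d)*1000; q=P[...,:2]-g['O']; x=q@g['gx']; y=q@g['gy']; z=P[...,2]
hsv=cv2.cvtColor(d['pixels'],cv2.COLOR_RGB2HSV).astype(int)
m=(x>-20)&(x<9)&(abs(y)<90)&(z>15)&(z<28); print('wedge y',np.percentile(y[m],[1,99]).round(1),'z',np.median(z[m]).round(1),np.percentile(z[m],[10,90]).round(1))
E
```

```text
clock: 32.23
ee_pos: [0.5158, 0.0271, 0.1823]
tool_rot: [-3.138, 0.01, 1.766]
force: [-0.1, -0.7, -0.2]
finger_gap: 0.006
t32.23 G x -14.1 y -86.9 z 182.3 yaw err(world, mrad) 11 tilt z [ -1. -11.] F gal [-0.2, -0.7] -0.2 gap 0.5
n 11287 y range [-142.    83.2]
-130 x edges [12.6 50.1] z 25.2
-90 x edges [12.5 50.2] z 25.1
-50 x edges [-21.7  49.4] z 24.3
-10 x edges [-21.9  49.5] z 23.9
30 x edges [-22.   49.6] z 23.8
70 x edges [12.4 50.3] z 25.0
wedge y [-53.5  44. ] z 21.3 [20.3 22.3]
```

```bash
python3 -c "
from cell import ticket; print(ticket.finish_job())"
```

```text
the job is handed in; nothing more can be done
None
```

The block now lies flat against the tall rail, the wedge is jammed between it and the sidestick, and the job is handed in. The clock read about 32 s.

- **Block:** I nudged the two ends in turn, three pushes at the +y end and two at the -y end, at no more than about 6 N. In the last image its rail side is parallel to the rail within about 0.2 mm from y = -130 to +70 mm. The end beyond +70 mm was out of that view; an earlier push there met firm contact with the rail.
- **Wedge:** I gripped it, straightened it and set it on the galley floor at the open end, thin end first with its straight face to the block. I then slid it in with closed fingers until it jammed.
- **Jam:** It stopped with its centre at about y = -5 mm, inside the stated range. A second push confirmed it did not move. Its top is at 21.3 mm, so it sits flat on the floor.
- **Force on the wedge:** The second push peaked at about 19 N, slightly above the suggested 8 to 15 N, then held at 15 N. The first push peaked at about 15 N.
- **Bystanders:** I did not touch any of the tools or tins. At the end the gripper was clear of everything, 180 mm up.

None of the checks disagreed.

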